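# Scoop two syringe shields out from under the bench shelf

## Robot

A 6-joint arm with a two-finger parallel gripper is mounted at the origin on a cart in front of the work surface, level with it; the furniture and walls round the work are solid. World frame = base frame: x ahead of the robot, y to its left, z up, the work surface at z = 0. Lengths are in m, angles in degrees, forces in N, time in s.
With the tool pointing down it reaches from about 0.3 to 0.75 m from the base axis. Payload 8.5 kg.
Tool frame: the origin (TCP) lies on the centre line of the jaws, within the pads' length; the fingertips stand 22 mm ahead of it and the grasp point (between the pads) lies 3 mm ahead of it (env.tip_reach is the distance from the TCP to the fingertips, in m); y points along the fingers, z is the direction in which the jaws open and shut, and the axes are right-handed (so a half turn about y gives the same grasp; the last joint's range is limited). The gripper opens to 85 mm and grips with 20 to 120 N. Pads are 22 mm wide; open, the fingers measure 114 mm over their backs; the gripper's body (76 mm by 85 mm) begins 54 mm behind the grasp point. The pads swing forward as they close: fully open they stand 13 mm farther back than shut.
Start: joints at [-75.877, 21.807, 74.336, -0, 83.858, -12.336], TCP at [0.245, -0.492, 0.253] pointing down, gripper open.
Joint ranges: [-178.18, 178.18], [-50.72, 133.34], [12.68, 142.11], [-81.47, 261.47], [9.98, 163.14], [-165.26, 165.26]. Speed limits (degrees/s): [136.94, 136.94, 180, 180, 180, 180].

## Interface

Orientations are given as a 3x3 rotation matrix whose columns are the frame's x, y, z axes.
In Python, from rig import env, get_image gives the robot as it stands. The module is installed in compiled form; this text tells all that it offers.
- The arm moves only by the tool carry_out, never from a script. Its argument "targets" is a list that holds one entry, the list of rows, each a list of 7 numbers: the closure, from 0 (fully open) to 1 (shut), then the shift along the world's x, y, z in mm, then the turn, a rotation vector about the world's x, y, z in degrees. In form: [[[claw, dx, dy, dz, ax, ay, az], ...]]. A call has 1 to 20 rows; each row is the pose to reach, as a shift and turn from the pose commanded when the call began; what a row does not reach only later rows make up. A row lasts 1/12 s, in which the tool goes at most 41.7 mm and 7.16 degrees, less where a joint would pass 70% of its speed; a pose out of reach is approached as far as the arm can. A call with a gripper value outside its range is refused whole. The fingers move at their own pace and stop on an object; "squeeze" is the grip in N (left out, the last holds). Time passes only in rows, so rows that repeat a pose let the fingers close. It gives the time, the measured TCP pose, the force and the opening at its end, in the units of the state.
- env.observe(): the state, without advancing time (a new reading comes with each control period).
- get_image(name): name is "scene" or "top"; returns a dict with "img" (420x560x3 uint8, red, green, blue), "fx", "fy", "cx", "cy" (pixels), "rvec" (rotation vector, rad) and "tvec" (3), from world to camera coordinates, as OpenCV has them. Camera axes: x right, y down, z forward; pixel columns grow to the right and rows downward; lengths in m; the calibration is good to about 2 mm. A picture is of the moment at which its call begins. There is no depth.
- env.close_job(): hands the job in, once; it reports no verdict.
The state is a dict: "time_s": time; "q": joint angles; "qvel": joint speeds; "joint_efforts": joint torques, N m; "position": TCP position; "tool_rot": TCP orientation; "ft_force": force on the tool from outside, world axes, zero at the start; "wrist_torque": the same for the moment, N m; "grip_width": finger opening in m.
Only numpy, scipy, OpenCV 4.12 (cv2) and the standard library are available. Lean on these libraries where they do the work, as an engineer would, in place of code of your own. Each camera call takes 0.05 s, during which the arm holds its last target.

## Task

Two syringe shields have rolled under the low steel bench shelf and may be contaminated, so do not touch them with the gripper. Slide the flat scoop in under the shelf's lip until both are in its pan, draw them out, and set the loaded scoop down level and centred on the narrow raised stand, with both shields still in the pan, ready for monitoring. Leave everything else where it stands.

Things in the scene. Friction and masses are not known exactly. Their poses are not given: they have to be found in the camera images.
- scoop: Loose flat stainless scoop like a dustpan, about 0.2 kg. Origin: on the flat underside, under the pan's centre; +x out of the open mouth, z up. Pan x -50 to +50, y -110 to +110 mm, floor 2 mm thick; rear wall 3 mm thick, 28 mm high; side walls 3 mm thick, sloping to 8 mm high at x +25 and ending at x +36. Starts flat on the worktop, handle towards the robot, left or right of the shelf.
- scoop_grip (a point): Grip point in the middle of the scoop's handle, 120 mm behind the pan's centre and 37 mm above the underside. The handle is a straight black bar along the scoop's x with flat upright sides: 22 mm wide (y), 26 mm high (z 24 to 50 mm), from x -80 to -195 mm, with a heel at its end that stands on the worktop (x -182 to -194 mm), so the scoop lies level.
- scoop_mouth (a point): Middle of the scoop's front edge, at the underside, 50 mm ahead of the pan's centre. The mouth is a smooth slippery wedge: 0.4 mm thick at the edge, rising over 20 mm to 4.5 mm, then dropping to the 2 mm floor, so that round things which have passed it stay in the pan behind it.
- shield_1: First syringe shield: loose stepped round body 76 mm long, 0.1 to 0.16 kg: grey barrel 28 mm across and 44 mm long, white cap 36 mm across and 32 mm long with a black top. Origin: centre of the barrel's end; z along its axis to the cap. Lies on its side on the worktop under the shelf, across it; rolls if pushed.
- shield_1_mid (a point): Middle of the first syringe shield, on its axis, 38 mm from the barrel's end.
- shield_2: Second syringe shield, the same kind, lying beside the first under the same shelf. Origin: centre of the barrel's end; z along its axis to the cap.
- shield_2_mid (a point): Middle of the second syringe shield, on its axis, 38 mm from the barrel's end.
- bench_shelf: Fixed low stainless bench shelf, 262 mm wide (y), 100 mm deep (x), top 80 mm high, with a timer, carton and vial on it (to 138 mm). Origin: on the worktop under its centre; +x to its back. Under it a bay 250 mm wide between corner legs. The back panel's inner face is at x +45 mm; its lower edge hangs 12 mm over the worktop: it stops the shields, but the scoop's mouth runs on under it.
- shelf_lip (a point): Middle of the lower edge of the shelf's front lip, turned down to 55 mm above the worktop, 50 mm in front of the shelf's centre; the open front looks along the shelf's -x. The bay is 95 mm deep from here to the back panel. Foot flanges 2 mm high stand outside the legs, to y +-148 mm.
- raised_stand: Fixed narrow folded-sheet stand: flat deck 140 mm long (x) and 70 mm wide (y), its top with two rubber strips at z = 60 mm; feet reach to x = +-86 mm. Origin: on the worktop under the centre of the deck. Stands to the right or to the left of the shelf, on the side where the scoop is not. Behind the left-hand place stands a black printer, 79 mm high, its front edge close to where the mouth of the scoop comes.
- survey_meter: Bystander: hand contamination monitor, 120x66x56 mm, loose, at the left edge. Origin under its centre.
- hazard_tape: Bystander: roll of tape lying flat, 96 mm across, 24 mm high, loose, front left. Origin under its centre.
- finger_dosimeter: Bystander: badge 52x36x9 mm, loose, front right. Origin under its centre.
- lead_pig: Bystander: lidded lead vial pot 50 mm across, 92 mm high, loose, behind the right-hand place. Origin under its centre.

How it is judged:
By the outcome, as a careful person would: the job done as asked, in the order asked, and still so for the second after the job is handed in, with the robot touching nothing.
It also fails if it takes over 64 s, if anything falls off the work surface, if the arm or the gripper's body presses on something with over 40 N, if the wrist force passes 120 N, or if a joint passes its speed limit or range.

## Working session

There is one attempt and no reset: what is moved stays moved. The work goes in short steps, Python scripts to look and compute and a tool call to move; the robot and the scene stay as the last step left them, time stands still between calls to the robot, and variables do not carry over. Pictures are saved under pics/ and viewed, and the job is handed in when it is done.

Besides the shell and the picture viewer there is one more tool, called after "Call:" as name([rows], argument=value, ...), one row to a line, values as JSON. carry_out: Moves the arm, as the interface text tells. Its arguments: {"type":"object","properties":{"targets":{"type":"array"},"squeeze":{"type":"number"}},"required":["targets"]}

```bash
mkdir -p pics; ls; python3 - <<'E'
from rig import env,get_image
import cv2,numpy as np
for n in("scene","top"):
    d=get_image(n); cv2.imwrite(f"pics/{n}0.png",cv2.resize(d["img"][:,:,::-1],(800,600),interpolation=cv2.INTER_CUBIC))
    print(n,d["fx"],d["fy"],d["cx"],d["cy"],d["rvec"],d["tvec"])
o=env.observe(); print(o["time_s"],o["position"],o["tool_rot"],o["ft_force"],o["grip_width"],env.tip_reach)
E
```

```text
pics
scene 398.87137511577765 398.87137511577765 281.7209505426929 209.0926329301921 [ 1.303925   -2.06492108  1.04139009] [0.27533481 0.34734981 0.90055294]
top 436.3249434359726 436.3249434359726 279.8515288683744 206.80965601002336 [ 2.15005594 -2.13824429  0.18528933] [0.0230217  0.5638248  1.38433866]
0.1 [ 0.24499446 -0.4921623   0.25278359] [[-8.95262188e-01 -3.14990996e-04  4.45539577e-01]
 [-4.45539609e-01  1.23288181e-03 -8.95261379e-01]
 [-2.67298368e-04 -9.99999190e-01 -1.24409343e-03]] [0.5884306  0.56120085 0.56509424] 0.0852809857147976 0.022
```

View pics/scene0.png

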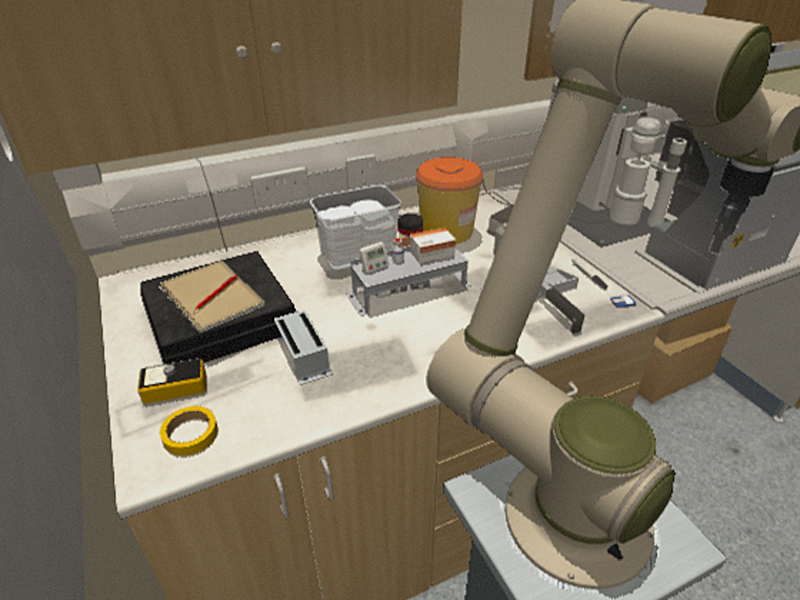

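View pics/top0.png

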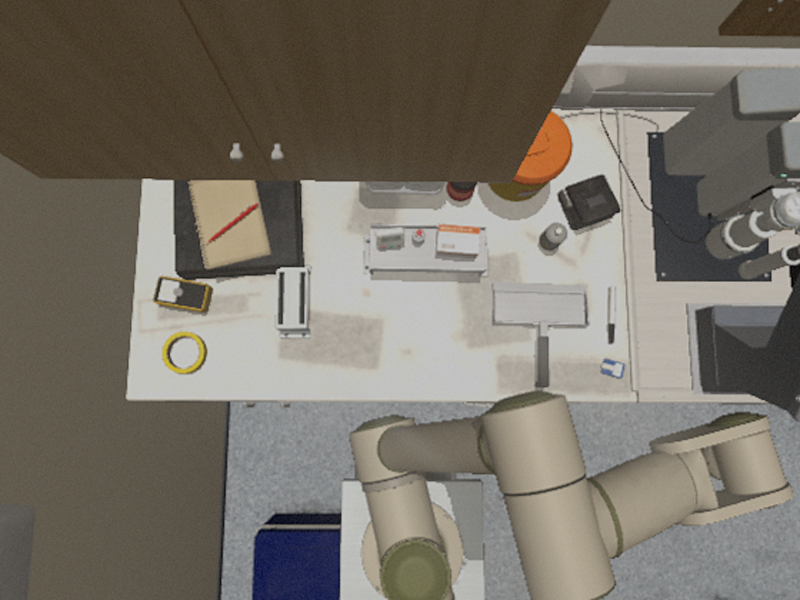

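The scene view shows the shelf around (410,280) with the shields under it, and the stand around (302,345) with the printer behind. The top view shows the scoop at (540,310) with its handle end at (542,385), the stand at (293,300) and the shelf at (428,250). I'll zoom in to measure these.

```bash
cat > h.py <<'E'
import cv2,numpy as np
from rig import env,get_image
class Cam:
    def __init__(s,n):
        d=get_image(n); s.img=d["img"][:,:,::-1].copy()
        s.K=np.array([[d["fx"],0,d["cx"]],[0,d["fy"],d["cy"]],[0,0,1.]]); s.rv=np.array(d["rvec"],float);s.t=np.array(d["tvec"],float).reshape(3)
        s.R=cv2.Rodrigues(s.rv)[0]
    def proj(s,P): return cv2.projectPoints(np.atleast_2d(np.array(P,float)),s.rv,s.t,s.K,None)[0].reshape(-1,2)
    def back(s,uv,z):
        uv=np.atleast_2d(np.array(uv,float)); c=-s.R.T@s.t
        d=np.c_[(uv-s.K[:2,2])/np.diag(s.K)[:2],np.ones(len(uv))]@s.R
        return c+d*((z-c[2])/d[:,2])[:,None]
    def crop(s,name,x0,y0,x1,y1,k,img=None):
        im=(s.img if img is None else img)[y0:y1,x0:x1]; cv2.imwrite("pics/"+name,cv2.resize(im,None,fx=k,fy=k,interpolation=cv2.INTER_CUBIC))
E
python3 - <<'E'
from h import *
c=Cam("top"); c.crop("t_scoop.png",335,190,445,275,7); c.crop("t_stand.png",180,175,230,245,8); c.crop("t_shelf.png",245,145,350,205,7)
c=Cam("scene"); c.crop("s_shelf.png",235,160,340,225,7); c.crop("s_scoop.png",340,170,450,240,7)
E
```

```text
(no output)
```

View pics/t_scoop.png

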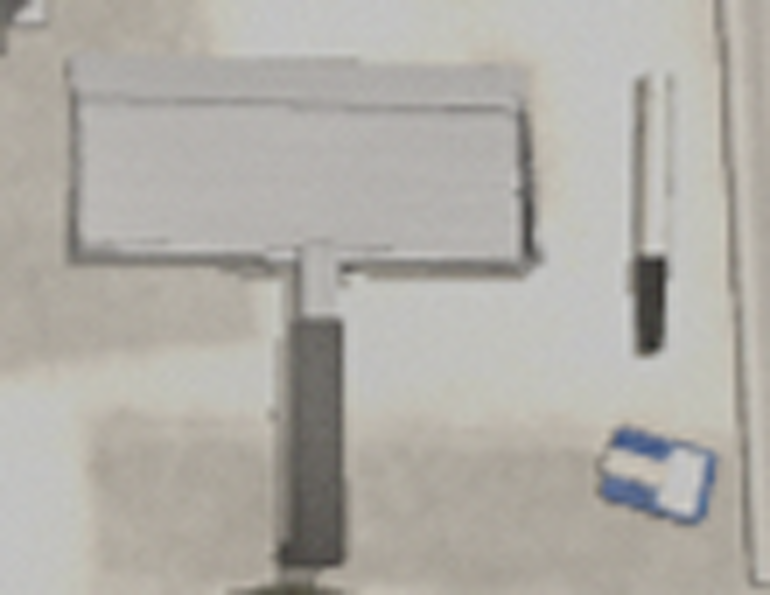

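View pics/t_stand.png

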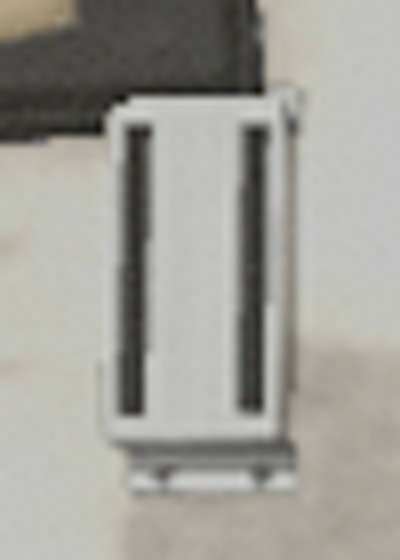

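View pics/t_shelf.png

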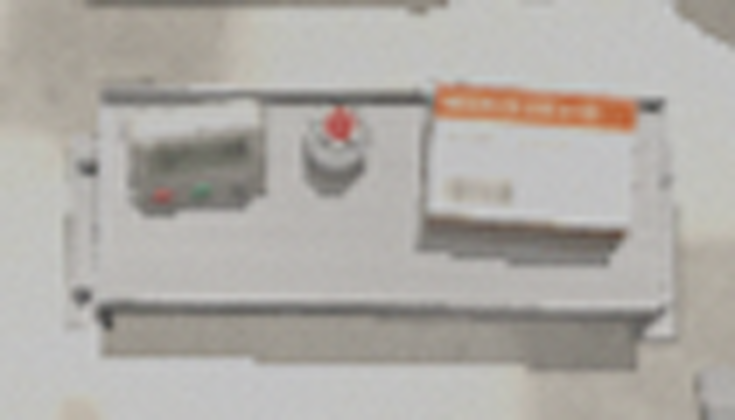

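View pics/s_shelf.png

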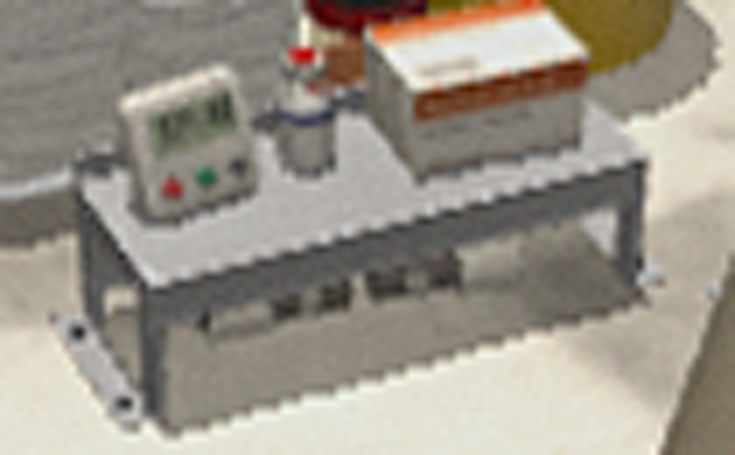

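View pics/s_scoop.png

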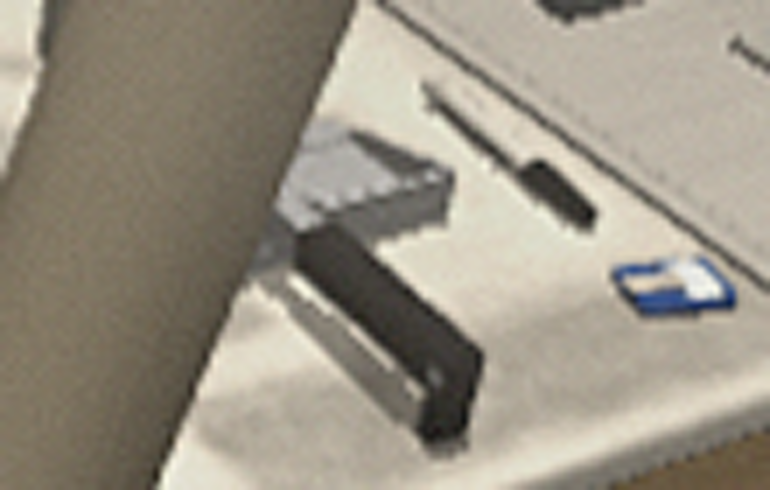

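```bash
cat > fit.py <<'E'
from h import *
from scipy.optimize import least_squares
def w2(p,P):
    P=np.array(P,float);c,s=np.cos(p[2]),np.sin(p[2]);return np.c_[p[0]+c*P[:,0]-s*P[:,1],p[1]+s*P[:,0]+c*P[:,1],P[:,2]]
def fit(cam,loc,uv,p0):
    r=least_squares(lambda p:(cam.proj(w2(p,loc))-uv).ravel(),p0,x_scale=[.1,.1,.1],loss="soft_l1"); return r.x,r.fun
def full(uv,k,x0,y0): return (np.array(uv,float)+.5)/k-.5+[x0,y0]
E
python3 - <<'E'
from fit import *
c=Cam("top"); s=Cam("scene")
def show(n,p,loc,uv,cam): print(n,p[:2].round(4),np.degrees(p[2]).round(2),"res px",(cam.proj(w2(p,loc))-uv).round(1).tolist())
# scoop
loc=[[-.08,.011,.05],[-.08,-.011,.05],[-.195,-.011,.05],[-.195,.011,.05],[.05,.11,0],[.05,-.11,0],[-.05,.11,.028],[-.05,-.11,.028]]
uv=full([(294,318),(343,318),(343,565),(289,565),(68,60),(530,68),(70,262),(540,268)],7,335,190)
p,_=fit(c,loc,uv,[.5,-.25,0]); show("scoop",p,loc,uv,c); ps=p
# stand
loc=[[.07,.035,.06],[.07,-.035,.06],[-.07,-.035,.06],[-.07,.035,.06],[-.086,.035,0],[-.086,-.035,0]]
uv=full([(113,97),(278,97),(285,442),(108,440),(132,492),(297,490)],8,180,175)
p,_=fit(c,loc,uv,[.5,.25,0]); show("stand",p,loc,uv,c); pt=p
loc=[[-.05,.131,.08],[-.05,-.131,.08],[.05,.131,.08],[.05,-.131,.08],[-.05,.148,0.002],[-.05,-.148,0.002]]
uv=full([(97,303),(665,309),(102,92),(665,100),(68,328),(677,338)],7,245,145)
p,_=fit(c,loc,uv,[.6,0,0]); show("shelf",p,loc,uv,c); ph=p
uv2=full([(150,288),(645,155),(80,180),(600,95)],7,235,160)
p,_=fit(s,loc[:4],uv2,ph); show("shelf(scene)",p,loc[:4],uv2,s)
np.savez("poses.npz",scoop=ps,stand=pt,shelf=ph)
# shields: dark cap ends etc
E
```

```text
scoop [ 0.5522 -0.3012] -1.72 res px [[0.1, -0.0], [-0.2, 0.2], [-0.0, 0.8], [0.8, 0.5], [-0.2, -0.9], [-1.6, 0.3], [0.6, -1.5], [-0.1, -0.0]]
stand [0.5561 0.2715] 1.29 res px [[-0.3, 0.1], [0.6, -0.2], [-0.5, -0.5], [-0.2, 0.1], [0.0, 0.3], [0.4, 0.2]]
shelf [ 0.6694 -0.0356] -0.41 res px [[-0.0, -0.3], [0.2, -0.0], [-0.1, -0.3], [-0.1, -0.3], [-0.1, 0.7], [0.1, 0.5]]
shelf(scene) [ 0.6643 -0.0343] -4.37 res px [[-0.4, 0.2], [2.7, 3.0], [0.4, -0.4], [-3.5, -2.6]]
```

```bash
cat >> fit.py <<'E'
def box(x0,x1,y0,y1,z0,z1):
    v=[[x,y,z] for x in(x0,x1) for y in(y0,y1) for z in(z0,z1)]
    e=[(i,j) for i in range(8) for j in range(i+1,8) if bin(i^j).count("1")==1]
    return v,e
M={"scoop":[(-.05,.05,-.11,.11,0,.002),(-.195,-.08,-.011,.011,.024,.05),(-.05,-.047,-.11,.11,0,.028)],
"stand":[(-.07,.07,-.035,.035,0,.06),(-.086,.086,-.035,.035,0,.001)],
"shelf":[(-.05,.05,-.131,.131,.0,.08),(-.05,.05,-.148,.148,0,.002),(-.05,-.05,-.125,.125,.0,.055),(.045,.045,-.125,.125,.0,.012)]}
def over(cam,poses,name,x0,y0,x1,y1,k):
    im=cv2.resize(cam.img[y0:y1,x0:x1],None,fx=k,fy=k,interpolation=cv2.INTER_CUBIC)
    for n,p in poses.items():
        for b in M[n]:
            v,e=box(*b); u=(cam.proj(w2(p,v))-[x0,y0]+.5)*k-.5
            for i,j in e: cv2.line(im,tuple(map(int,u[i]*8)),tuple(map(int,u[j]*8)),(0,200,0) if b[5]>.01 else (255,0,255),1,cv2.LINE_AA,3)
    cv2.imwrite("pics/"+name,im)
E
python3 - <<'E'
from fit import *
P=dict(np.load("poses.npz")); c=Cam("top");s=Cam("scene")
over(c,P,"ov_t1.png",335,185,445,275,7);over(c,P,"ov_t2.png",175,145,350,245,4.5);over(s,P,"ov_s.png",185,150,345,270,5)
E
```

```text
(no output)
```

View pics/ov_t1.png

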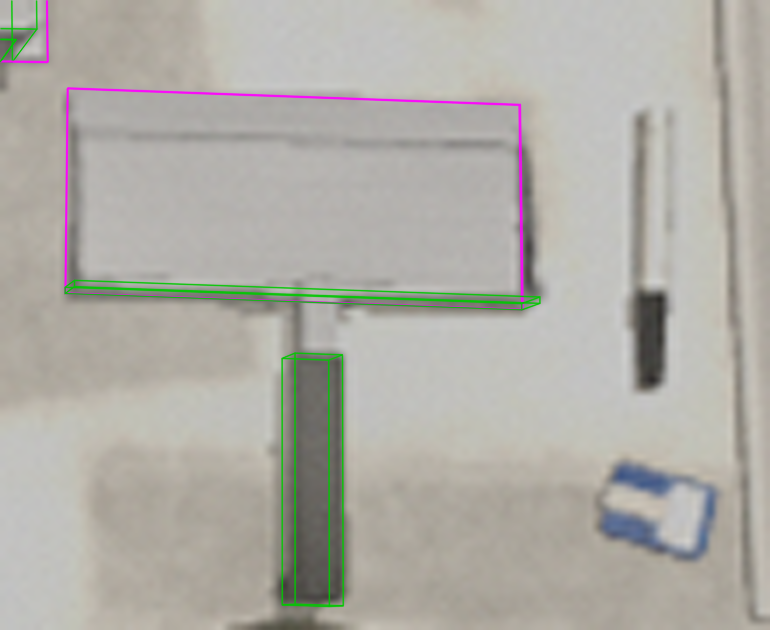

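View pics/ov_t2.png

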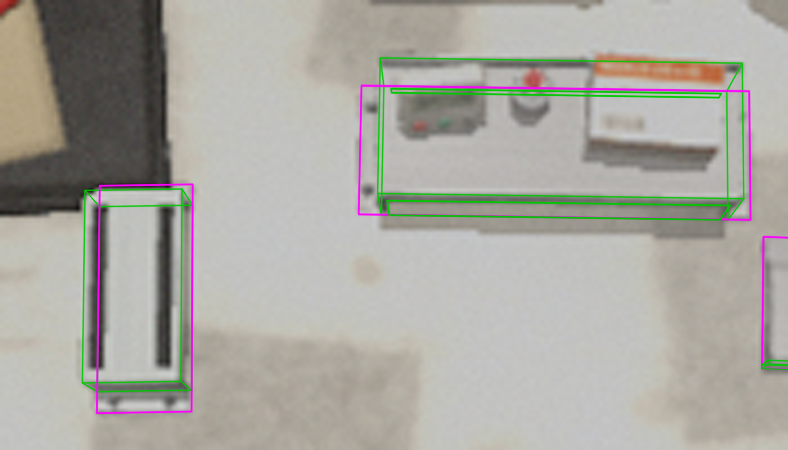

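View pics/ov_s.png

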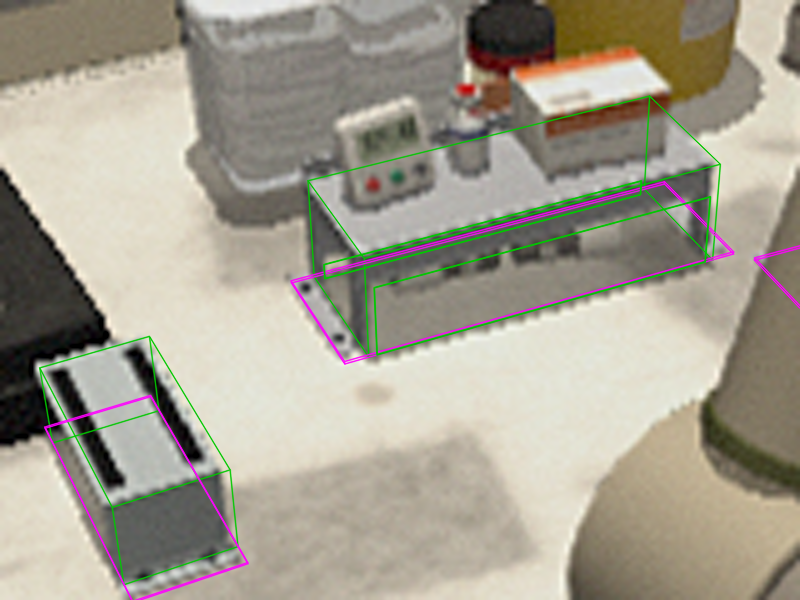

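```bash
python3 - <<'E'
from fit import *
s=Cam("scene")
im=s.img[185:215,245:335]; im=cv2.resize(im,None,fx=8.8,fy=14,interpolation=cv2.INTER_CUBIC)
im=np.clip(im.astype(float)*1.5-20,0,255).astype(np.uint8); cv2.imwrite("pics/s_z.png",im); print(im.shape)
E
```

```text
(420, 792, 3)
```

View pics/s_z.png

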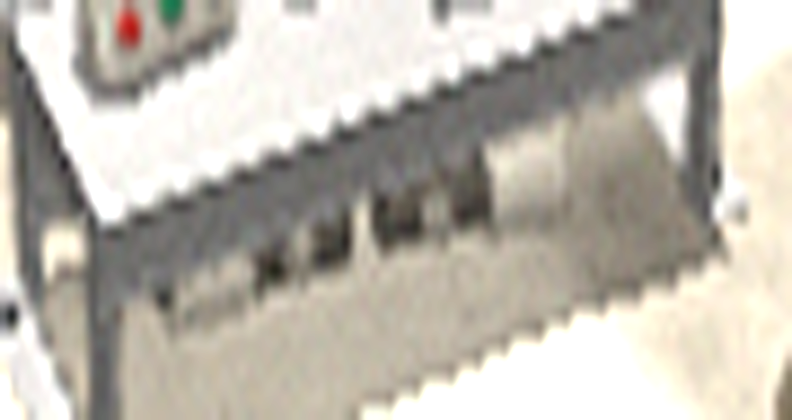

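```bash
cat >fit2.py <<'E'
from fit import *
c=Cam("top"); s=Cam("scene")
def joint(loc,uvt,loc2,uvs,p0):
    return least_squares(lambda p:np.r_[(c.proj(w2(p,loc))-uvt).ravel(),(s.proj(w2(p,loc2))-uvs).ravel()],p0,x_scale=[.1,.1,.1],loss="soft_l1").x
E
python3 - <<'E'
from fit2 import *
P=dict(np.load("poses.npz"))
f=lambda uv:np.c_[(np.array(uv)[:,0]+.5)/8.8-.5+245,(np.array(uv)[:,1]+.5)/14-.5+185]
u=f([(180,330),(250,312),(262,298),(345,270),(375,250),(488,228),(495,230),(565,215)])
w=s.back(u,.004)
ph=P["shelf"]
print((w*1000).round(0)[:,:2].tolist())
d=w[:,:2]-ph[:2]; print("rel shelf mm",(d*1000).round(0).tolist())
# scene fits for stand: corners from ov_s
g=lambda uv,k,x0,y0: (np.array(uv)+.5)/k-.5+[x0,y0]
E
```

```text
[[672.0, 49.0], [667.0, 21.0], [670.0, 15.0], [667.0, -20.0], [669.0, -34.0], [658.0, -79.0], [656.0, -82.0], [650.0, -110.0]]
rel shelf mm [[2.0, 85.0], [-3.0, 57.0], [0.0, 50.0], [-3.0, 16.0], [-0.0, 1.0], [-11.0, -44.0], [-13.0, -46.0], [-19.0, -74.0]]
```

```bash
python3 - <<'E'
from fit2 import *
P=dict(np.load("poses.npz"))
# printer front edge top at z=.079: t_stand crop (0,140)->(110,130), right front corner ~ (262,85)?
print("printer front top edge",c.back(full([(5,112),(100,95),(250,85)],8,180,175),.079).round(3).tolist(), c.back(full([(5,140),(100,132)],8,180,175),.0).round(3).tolist())
k=560/800
print("meter",c.back(np.array([(154,300),(207,313),(211,287),(158,277)])*k,.056).round(3).tolist())
print("tape",c.back([(184*k,352*k)],.02).round(3),"dosim",c.back(full([(600,460),(715,480)],7,335,190),.009).round(3).tolist())
c.crop("t_left.png",85,115,240,265,4.8); s.crop("s_left.png",85,160,245,290,4.8)
E
```

```text
printer front top edge [[0.615, 0.347, 0.079], [0.623, 0.309, 0.079], [0.627, 0.249, 0.079]] [[0.619, 0.363, 0.0], [0.623, 0.323, 0.0]]
meter [[0.548, 0.582, 0.056], [0.519, 0.461, 0.056], [0.578, 0.455, 0.056], [0.601, 0.576, 0.056]]
tape [[0.433 0.519 0.02 ]] dosim [[0.41, -0.44, 0.009], [0.401, -0.495, 0.009]]
```

View pics/t_left.png

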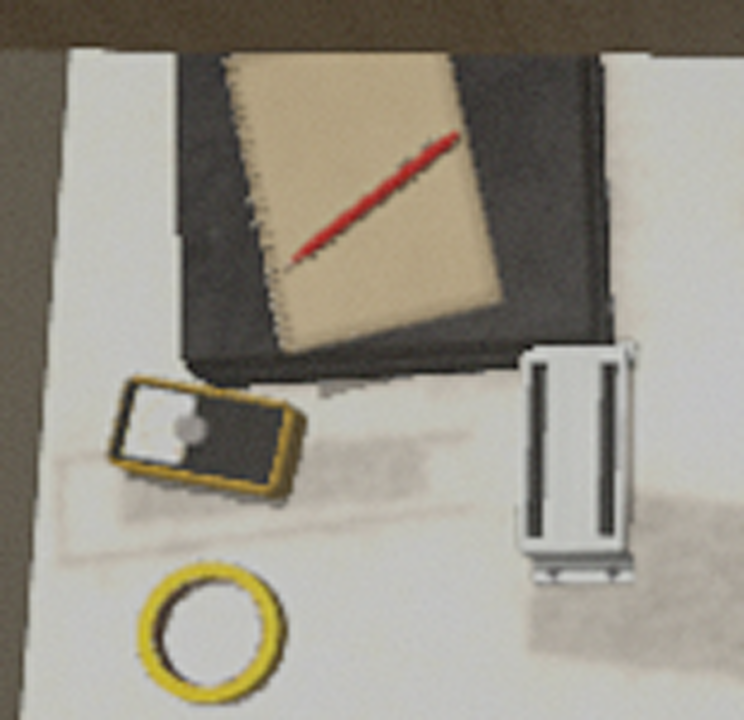

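The printer's front top edge runs from (215,362) to (520,350) in this crop, and the stand partly covers it. I'll check how much clearance the mouth has there.

```bash
python3 - <<'E'
from fit2 import *
P=dict(np.load("poses.npz"))
u=full([(215,362),(520,348)],4.8,85,115)
print(c.back(u,.079).round(3).tolist()); u=full([(230,388),(385,380),(515,368)],4.8,85,115); print(c.back(u,.0).round(3).tolist())
p=P["stand"]; print(w2(p,[[.05,.11,.06],[.05,-.11,.06],[-.12,0,.097]]).round(4).tolist())
# stand joint fit w/ scene
loc=[[.07,.035,.06],[.07,-.035,.06],[-.07,-.035,.06],[-.07,.035,.06],[-.086,.035,0],[-.086,-.035,0]]
uvt=full([(113,97),(278,97),(285,442),(108,440),(132,492),(297,490)],8,180,175)
uvs=full([(40,368),(148,340),(224,470),(112,504),(240,562)],5,185,150)
pj=joint(loc,uvt,loc[:4]+loc[5:],uvs,p); print("stand joint",pj[:2].round(4),np.degrees(pj[2]).round(2))
# tool turn numbers
o=env.observe();z=o["tool_rot"][:,2];print(np.degrees(np.arctan2(z[0],-z[1])), w2(P["scoop"],[[-.12,0,.037]]))
E
```

```text
[[0.609, 0.509, 0.079], [0.62, 0.306, 0.079]]
[[0.607, 0.524, 0.0], [0.613, 0.415, 0.0], [0.622, 0.324, 0.0]]
[[0.6036, 0.3826, 0.06], [0.6086, 0.1626, 0.06], [0.4361, 0.2688, 0.097]]
stand joint [0.5564 0.272 ] 1.11
26.45683882124336 [[ 0.43224056 -0.29763907  0.037     ]]
```

Call:
carry_out([
  [[0,19,20,0,0,0,-2.8],[0,37,39,0,0,0,-5.6],[0,56,58,0,0,0,-8.4],[0,75,78,0,0,0,-11.2],[0,94,97,0,0,0,-14],[0,112,117,0,0,0,-16.8],[0,131,136,-15,0,0,-19.6],[0,150,156,-35,0,0,-22.4],[0,168,175,-60,0,0,-25.2],[0,180,188,-85,0,0,-27],[0,185,193,-105,0,0,-27.7],[0,187,195,-120,0,0,-27.7],[0,187,195,-128,0,0,-27.7],[0,187,195,-130,0,0,-27.7]],
], squeeze=120)

```text
time_s: 1.92
position: [0.4318, -0.2971, 0.1222]
tool_rot: [[-1.0, -0.001, -0.021], [0.021, 0.002, -1.0], [0.001, -1.0, -0.002]]
ft_force: [-1.4, -0.3, 0.1]
grip_width: 0.0852
```

```bash
python3 - <<'E'
from fit import *
P=dict(np.load("poses.npz")); s=Cam("scene");c=Cam("top")
over(s,P,"ov_s2.png",330,150,450,240,6.5)
c.crop("t2.png",330,180,440,290,5)
o=env.observe();print(o["position"],o["tool_rot"].round(3).tolist(),o["ft_force"],o["q"],o["time_s"])
E
```

```text
[ 0.4319774  -0.29783159  0.12363709] [[-1.0, 0.0, -0.022], [0.022, -0.0, -1.0], [-0.0, -1.0, 0.0]] [0.63497938 0.174788   0.26999085] [-4.75236569e+01  2.70200165e+01  8.96368735e+01 -3.75954099e-03
  6.33266475e+01  4.37430435e+01] 2.0167
```

View pics/ov_s2.png

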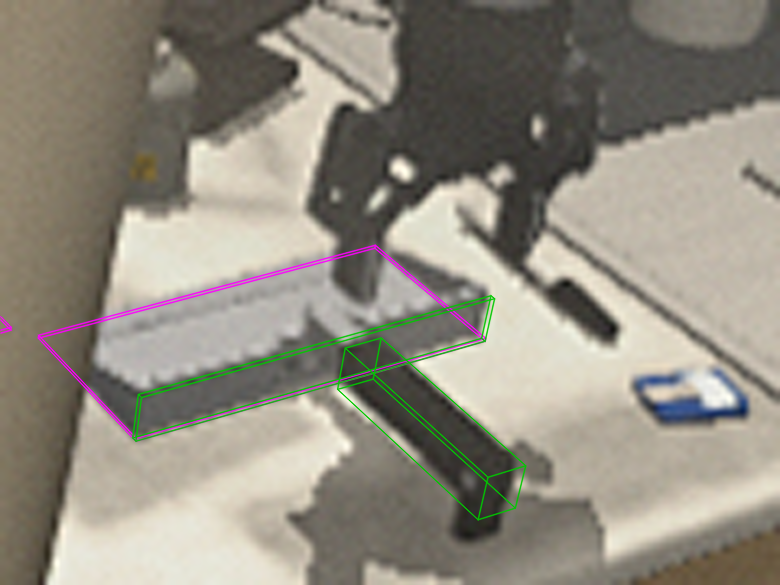

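View pics/t2.png

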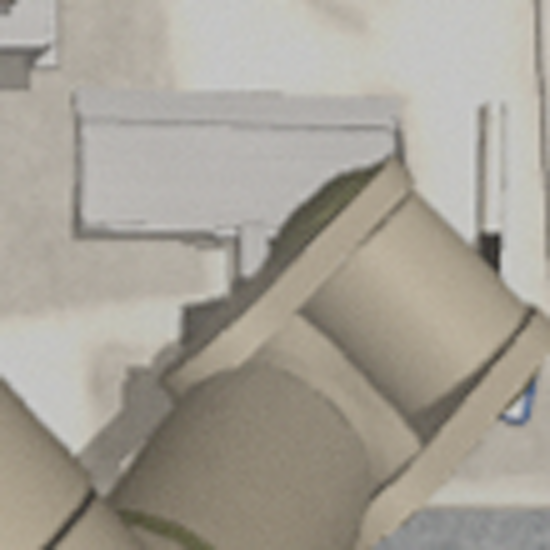

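Call:
carry_out([
  [[0,0,1,-12,0,0,0],[0,0,1,-28,0,0,0],[0,0,1,-44,0,0,0],[0,0,1,-60,0,0,0],[0,0,1,-72,0,0,0],[0,0,1,-80,0,0,0],[0,0,1,-83,0,0,0],[0,0,1,-83,0,0,0],[1,0,1,-83,0,0,0],[1,0,1,-83,0,0,0],[1,0,1,-83,0,0,0],[1,0,1,-83,0,0,0],[1,0,1,-83,0,0,0],[1,0,1,-83,0,0,0],[1,0,1,-83,0,0,0],[1,0,1,-83,0,0,0],[1,0,1,-83,0,0,0],[1,0,1,-83,0,0,0]],
], squeeze=120)

```text
time_s: 3.52
position: [0.4321, -0.2965, 0.0409]
tool_rot: [[-1.0, 0.0, -0.022], [0.022, -0.0, -1.0], [-0.0, -1.0, 0.0]]
ft_force: [-0.7, 1.4, 5.2]
grip_width: 0.0203
```

```bash
python3 - <<'E'
from fit import *
P=dict(np.load("poses.npz")); s=Cam("scene");c=Cam("top")
over(s,P,"ov_s3.png",330,150,450,240,6.5)
c.crop("t3.png",330,180,440,290,5)
o=env.observe();print(o["position"],o["tool_rot"].round(3).tolist(),o["ft_force"],o["wrist_torque"],o["grip_width"],o["time_s"])
E
```

```text
[ 0.43213679 -0.29644047  0.04091075] [[-1.0, 0.0, -0.022], [0.022, -0.0, -1.0], [-0.0, -1.0, 0.0]] [-1.28719269  0.48756216  5.37036866] [ 0.27148431  0.11104142 -0.05913602] 0.020312021466153008 3.6167
```

View pics/ov_s3.png

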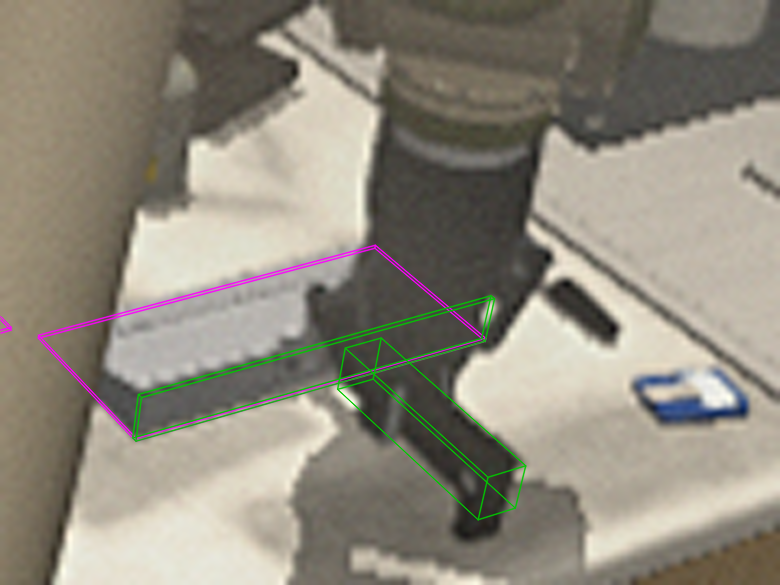

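View pics/t3.png

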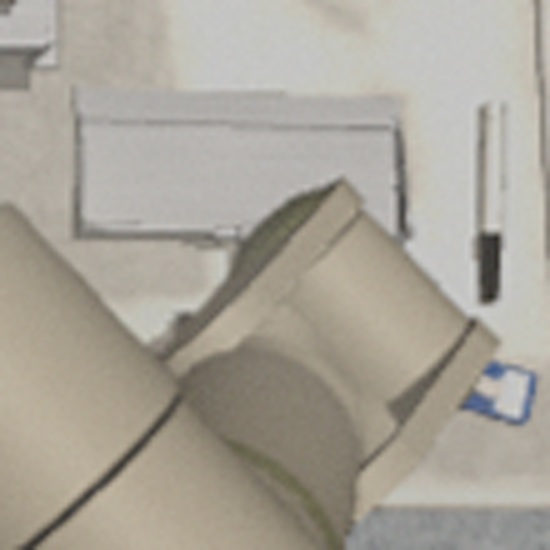

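The scoop is gripped (20 mm opening against a 22 mm handle) and hasn't moved. Next I'll lift it a little, back off and carry it in front of the bay.

Call:
carry_out([
  [[1,0,0,4,0,0,0],[1,-2,0,10,0,0,0],[1,-6,2,16,0,0,0.1],[1,-10,8,20,0,0,0.2],[1,-15,20,20,0,0,0.3],[1,-20,35,20,0,0,0.4],[1,-22,53,20,0,0,0.5],[1,-22,73,20,0,0,0.6],[1,-22,93,20,0,0,0.7],[1,-22,113,20,0,0,0.8],[1,-22,133,20,0,0,0.8],[1,-22,153,20,0,0,0.8],[1,-22,173,20,0,0,0.8],[1,-22,193,20,0,0,0.8],[1,-22,213,20,0,0,0.8],[1,-22,231,20,0,0,0.8],[1,-22,246,20,0,0,0.8],[1,-22,257,20,0,0,0.8],[1,-22,262,20,0,0,0.8],[1,-22,264,20,0,0,0.8]],
])

```text
time_s: 5.28
position: [0.4096, -0.0316, 0.0606]
tool_rot: [[-1.0, 0.0, -0.007], [0.007, 0.0, -1.0], [-0.0, -1.0, -0.0]]
ft_force: [0.3, 0.1, -2.0]
grip_width: 0.0206
```

```bash
python3 - <<'E'
from fit import *
P=dict(np.load("poses.npz")); s=Cam("scene");c=Cam("top")
o=env.observe();print(o["position"],o["tool_rot"].round(3).tolist(),o["ft_force"],o["wrist_torque"],o["grip_width"],o["time_s"])
P["scoop"]=np.array([o["position"][0]+.12,o["position"][1]-.0008,-.007])
over(s,P,"ov_s4.png",205,150,360,265,5)
over(c,P,"ov_t4.png",225,140,365,245,5.5)
E
```

```text
[ 0.40993939 -0.03240041  0.0605105 ] [[-1.0, 0.0, -0.007], [0.007, -0.0, -1.0], [-0.0, -1.0, 0.0]] [ 0.42699503  0.04515257 -1.72533225] [-0.02377127  0.12656704 -0.04356327] 0.020386049237747887 5.3833
```

View pics/ov_s4.png

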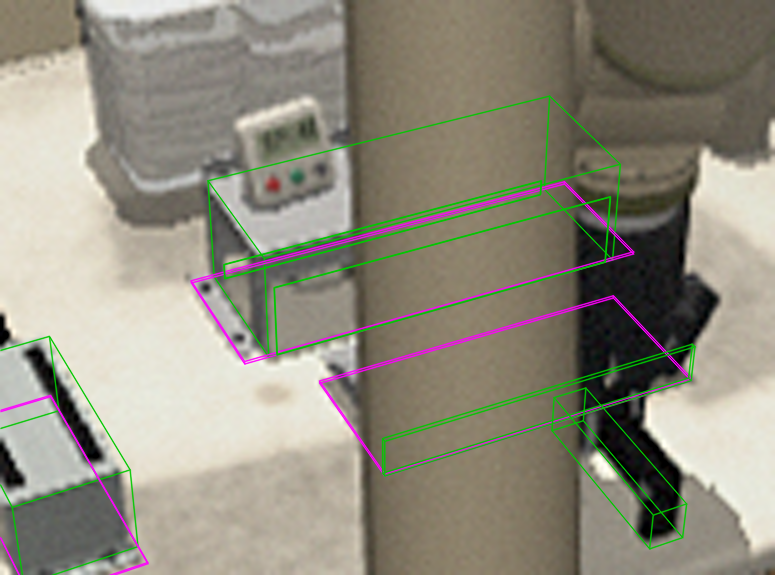

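View pics/ov_t4.png

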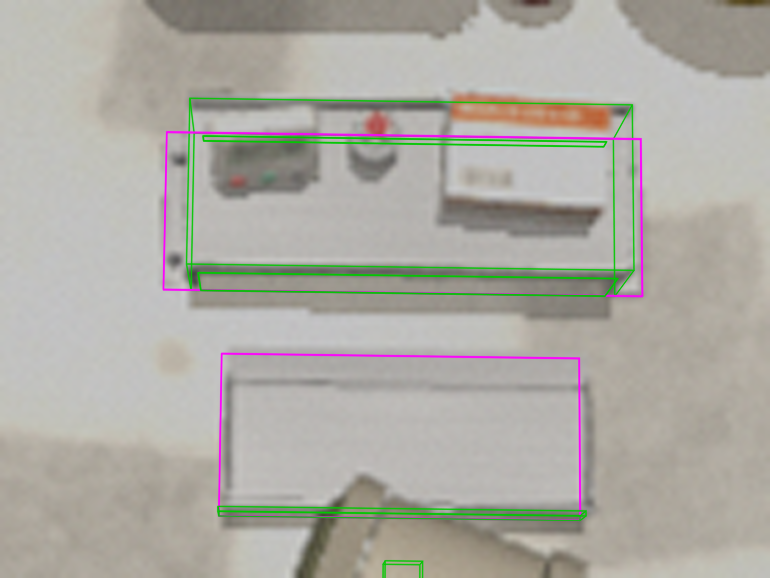

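Call:
carry_out([
  [[1,0,1,-3,0,0,0],[1,0,2,-8,0,0,0],[1,0,4,-13,0,0,0],[1,0,4,-17,0,0,0],[1,0,4,-19,0,0,0],[1,0,4,-20,0,0,0],[1,0,4,-20,0,0,0]],
])

```text
time_s: 5.97
position: [0.4097, -0.0284, 0.0409]
tool_rot: [[-1.0, -0.0, -0.008], [0.008, -0.0, -1.0], [0.0, -1.0, 0.0]]
ft_force: [-5.0, 0.1, 14.6]
grip_width: 0.0206
```

```bash
python3 - <<'E'
from fit import *
P=dict(np.load("poses.npz")); s=Cam("scene");c=Cam("top")
o=env.observe();print(o["position"],o["ft_force"],o["wrist_torque"],o["grip_width"],o["time_s"])
P["scoop"]=np.array([o["position"][0]+.12,o["position"][1]-.0008,-.007])
over(c,P,"ov_t5.png",255,165,345,245,8.5)
c.crop("t5.png",255,190,345,245,8.5)
E
```

```text
[ 0.40975299 -0.02836125  0.04085978] [-6.2794971   1.662478   14.49216416] [0.1520136  0.69761532 0.04784134] 0.020428206237795024 6.0667
```

View pics/ov_t5.png

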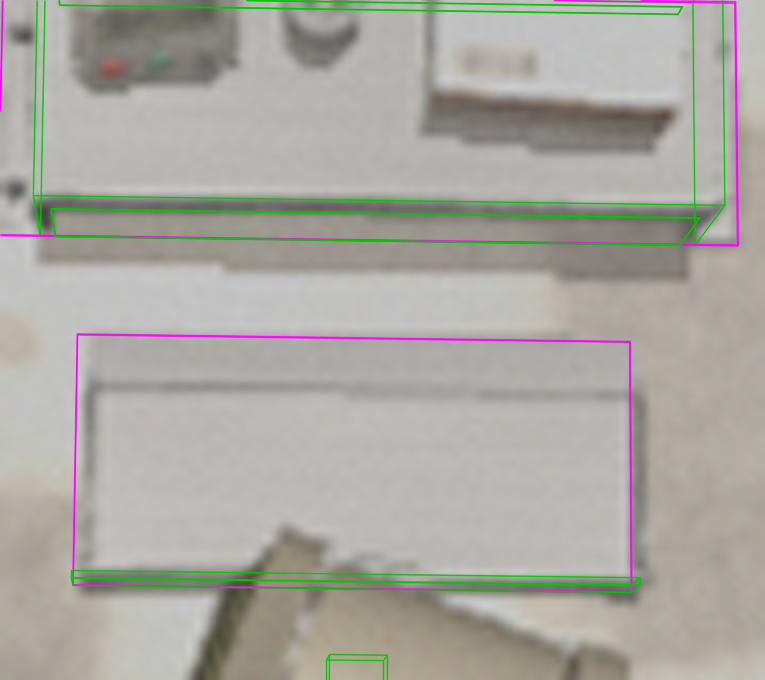

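View pics/t5.png

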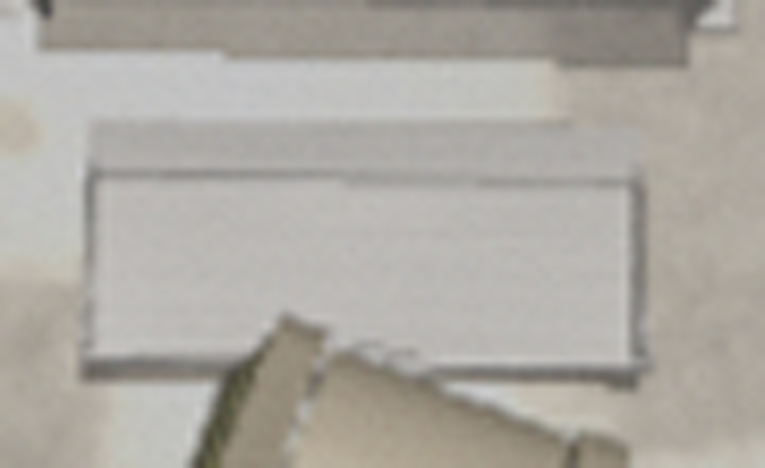

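Call:
carry_out([
  [[1,0,0,0.7,0,0,0],[1,3,0,0.7,0,0,0],[1,9,0,0.7,0,0,0],[1,17,0,0.7,0,0,0],[1,25,0,0.7,0,0,0],[1,33,0,0.7,0,0,0],[1,41,0,0.7,0,0,0],[1,49,0,0.7,0,0,0],[1,56,0,0.7,0,0,0],[1,61,0,0.7,0,0,0],[1,64,0,0.7,0,0,0],[1,65,0,0.7,0,0,0]],
])

```text
time_s: 7.07
position: [0.4755, -0.0284, 0.0409]
tool_rot: [[-1.0, 0.0, -0.008], [0.008, -0.0, -1.0], [-0.0, -1.0, 0.0]]
ft_force: [-0.3, 1.2, -0.5]
grip_width: 0.0203
```

```bash
python3 - <<'E'
from fit import *
P=dict(np.load("poses.npz")); s=Cam("scene");c=Cam("top")
o=env.observe();print(o["position"],o["ft_force"],o["wrist_torque"],o["grip_width"],o["time_s"])
P["scoop"]=np.array([o["position"][0]+.12,o["position"][1]-.0008-.0027,-.007])
over(c,P,"ov_t6.png",245,145,350,230,7)
s.crop("s6.png",205,150,360,265,5)
E
```

```text
[ 0.47510482 -0.02836652  0.04099774] [ 0.61387601 -0.06460965 -1.48063949] [0.0514198  0.00913186 0.02092465] 0.020421861312806204 7.1667
```

View pics/ov_t6.png

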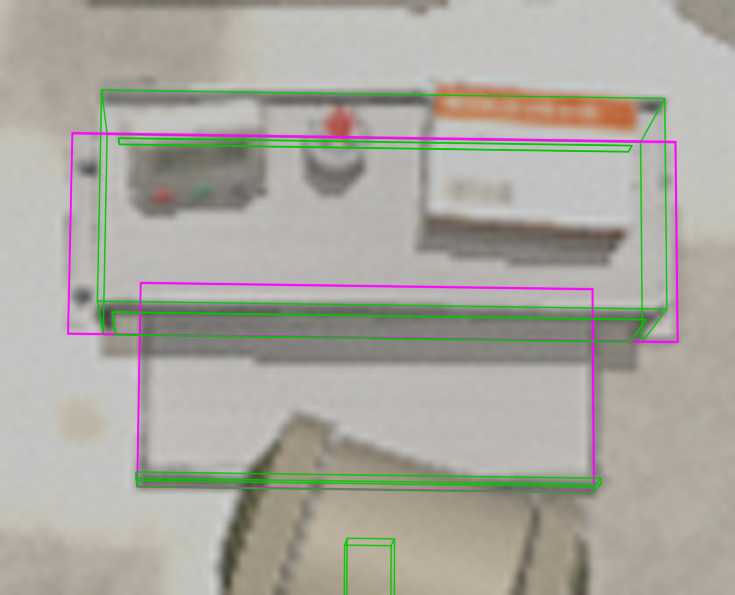

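View pics/s6.png

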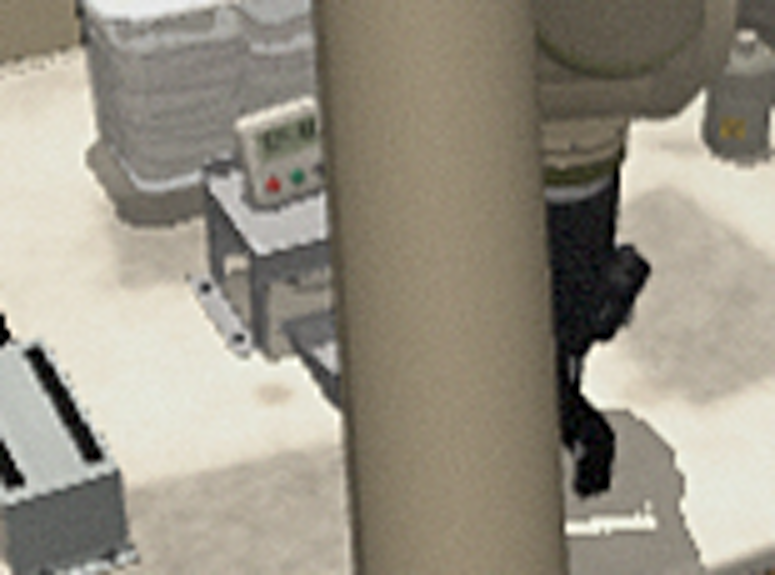

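The mouth is inside the bay, centred, and the overlay matches the pan. I'll push on slowly until the shields roll over the wedge.

Call:
carry_out([
  [[1,2,0,-0.5,0,0,0],[1,5,0,-0.5,0,0,0],[1,9,0,-0.5,0,0,0],[1,13,0,-0.5,0,0,0],[1,17,0,-0.5,0,0,0],[1,21,0,-0.5,0,0,0],[1,25,0,-0.5,0,0,0],[1,29,0,-0.5,0,0,0],[1,33,0,-0.5,0,0,0],[1,37,0,-0.5,0,0,0],[1,41,0,-0.5,0,0,0],[1,45,0,-0.5,0,0,0],[1,49,0,-0.5,0,0,0],[1,53,0,-0.5,0,0,0],[1,57,0,-0.5,0,0,0],[1,61,0,-0.5,0,0,0],[1,65,0,-0.5,0,0,0]],
])

```text
time_s: 8.58
position: [0.5379, -0.0281, 0.0409]
tool_rot: [[-1.0, -0.005, -0.007], [0.007, 0.001, -1.0], [0.005, -1.0, -0.001]]
ft_force: [-11.7, 0.3, 10.3]
grip_width: 0.0203
```

Call:
carry_out([
  [[1,3,0,0,0,0,0],[1,6,0,0,0,0,0],[1,9,0,0,0,0,0],[1,12,0,0,0,0,0],[1,15,0,0,0,0,0],[1,18,0,0,0,0,0],[1,21,0,0,0,0,0],[1,23,0,0,0,0,0],[1,24,0,0,0,0,0],[1,24,0,0,0,0,0]],
])

```text
time_s: 9.42
position: [0.5631, -0.0283, 0.0409]
tool_rot: [[-1.0, -0.002, -0.008], [0.008, 0.0, -1.0], [0.002, -1.0, -0.0]]
ft_force: [-5.0, 0.9, 5.8]
grip_width: 0.021
```

```bash
python3 - <<'E'
from fit import *
P=dict(np.load("poses.npz")); s=Cam("scene");c=Cam("top")
o=env.observe();print(o["position"],o["ft_force"],o["wrist_torque"],o["grip_width"],o["time_s"])
P["scoop"]=np.array([o["position"][0]+.12,o["position"][1]-.0008-.0027,-.007])
over(c,P,"ov_t7.png",245,145,350,230,7)
s.crop("s7.png",205,150,360,265,5)
E
```

```text
[ 0.56311772 -0.0282766   0.04090874] [-4.28496112  0.79587701  5.54998702] [ 0.07079492  0.59030626 -0.00320649] 0.02057453494186291 9.5167
```

View pics/ov_t7.png

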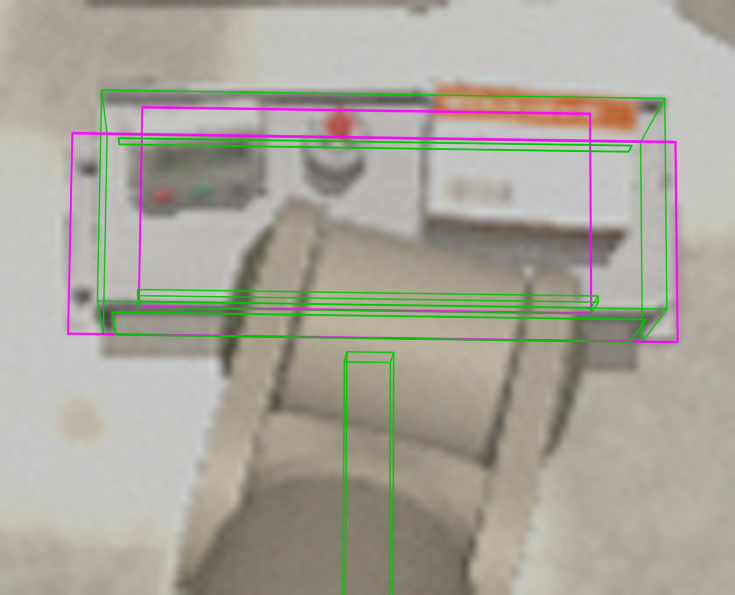

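View pics/s7.png

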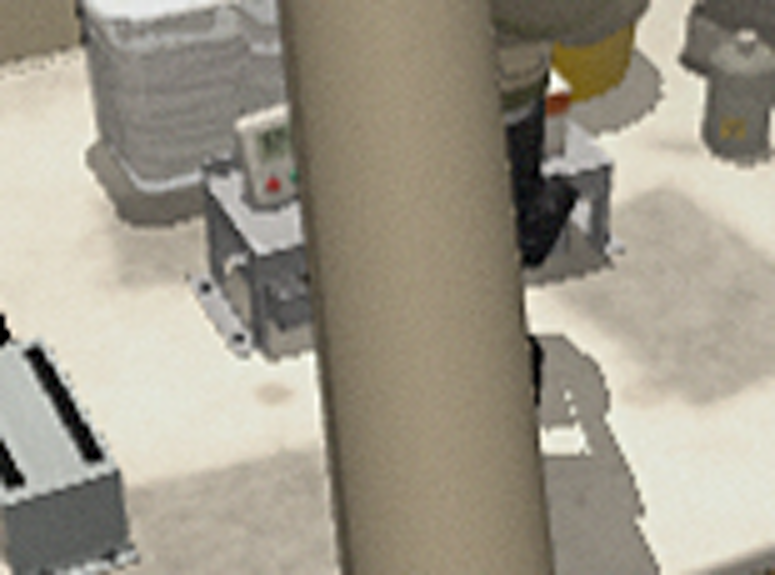

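Push force peaked near 12 N and then fell, which fits both shields passing the wedge. Now I'll draw out gently.

Call:
carry_out([
  [[1,-0.5,0,0.3,0,0,0],[1,-1.5,0,0.3,0,0,0],[1,-3,0,0.3,0,0,0],[1,-5,0,0.3,0,0,0],[1,-8,0,0.3,0,0,0],[1,-12,0,0.3,0,0,0],[1,-16,0,0.3,0,0,0],[1,-21,0,0.3,0,0,0],[1,-26,0,0.3,0,0,0],[1,-31,0,0.3,0,0,0],[1,-36,0,0.3,0,0,0],[1,-41,0,0.3,0,0,0],[1,-46,0,0.3,0,0,0],[1,-51,0,0.3,0,0,0],[1,-56,0,0.3,0,0,0],[1,-61,0,0.3,0,0,0],[1,-66,0,0.3,0,0,0],[1,-71,0,0.3,0,0,0],[1,-76,0,0.3,0,0,0],[1,-81,0,0.3,0,0,0]],
])

```text
time_s: 11.18
position: [0.4827, -0.0284, 0.0409]
tool_rot: [[-1.0, 0.0, -0.008], [0.008, -0.0, -1.0], [-0.0, -1.0, 0.0]]
ft_force: [2.9, -0.1, 1.6]
grip_width: 0.0206
```

Call:
carry_out([
  [[1,-5,0,0,0,0,0],[1,-10,0,0,0,0,0],[1,-15,0,0,0,0,0],[1,-20,0,0,0,0,0],[1,-25,0,0,0,0,0],[1,-30,0,0,0,0,0],[1,-35,0,0,0,0,0],[1,-40,0,0,0,0,0],[1,-45,0,0,0,0,0],[1,-50,0,0,0,0,0],[1,-55,0,0,0,0,0],[1,-60,0,0,0,0,0],[1,-64,0,0,0,0,0],[1,-67,0,0,0,0,0],[1,-69,0,0,0,0,0],[1,-70,0,0,0,0,0]],
])

```text
time_s: 12.52
position: [0.4129, -0.0284, 0.0409]
tool_rot: [[-1.0, 0.0, -0.008], [0.008, -0.0, -1.0], [-0.0, -1.0, 0.0]]
ft_force: [5.8, 0.6, 4.8]
grip_width: 0.0204
```

```bash
python3 - <<'E'
from fit import *
P=dict(np.load("poses.npz")); s=Cam("scene");c=Cam("top")
o=env.observe();print(o["position"],o["ft_force"],o["wrist_torque"],o["grip_width"],o["time_s"])
c.crop("t8.png",245,145,350,245,6)
s.crop("s8.png",205,150,360,265,5)
E
```

```text
[ 0.41281741 -0.02840799  0.04090046] [ 2.83667371 -0.30676359  5.96372323] [-0.09181276 -0.5659684   0.04523655] 0.020537326837359697 12.6167
```

View pics/t8.png

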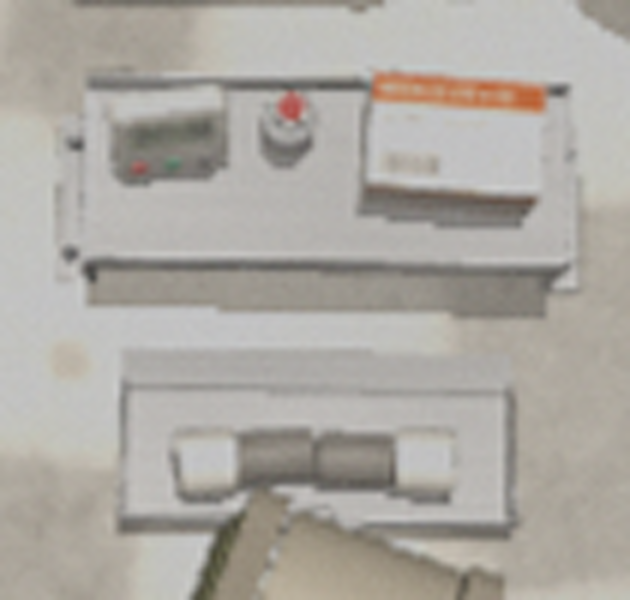

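View pics/s8.png

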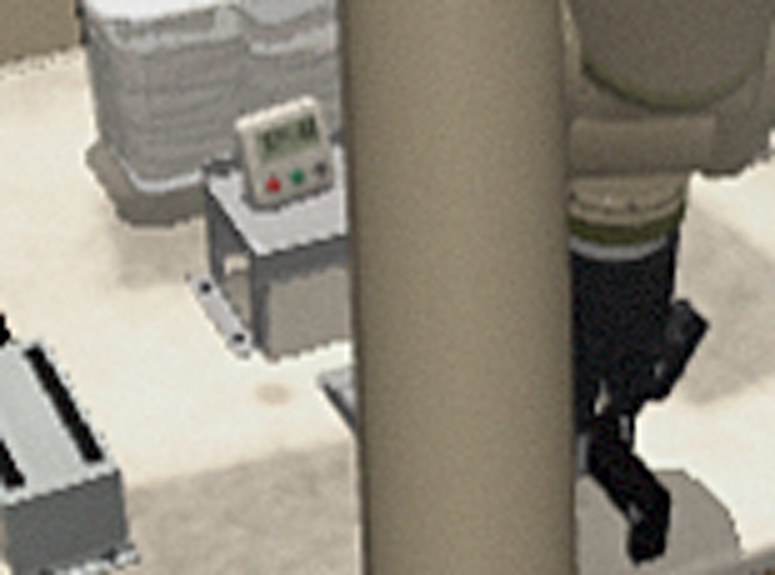

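Both shields lie in the pan behind the crest, caps at pixels (205,465) and (425,465) in the top crop. I'll lift with the mouth tipped up slightly.

Call:
carry_out([
  [[1,0,0,1,0,0,0],[1,0,0,3,0,0,0],[1,0,0,6,0,-0.2,0],[1,0,0,10,0,-0.5,0],[1,0,0,14,0,-0.9,0],[1,0,0,19,0,-1.3,0],[1,0,0,24,0,-1.7,0],[1,0,0,30,0,-2,0],[1,0,0,36,0,-2,0],[1,0,0,42,0,-2,0],[1,0,0,48,0,-2,0],[1,0,0,54,0,-2,0],[1,0,0,60,0,-2,0],[1,0,0,66,0,-2,0],[1,0,0,72,0,-2,0],[1,0,0,78,0,-2,0],[1,0,0,83,0,-2,0],[1,0,0,87,0,-2,0],[1,0,0,89,0,-2,0],[1,0,0,90,0,-2,0]],
])

```text
time_s: 14.28
position: [0.4131, -0.0284, 0.1311]
tool_rot: [[-0.999, 0.035, -0.008], [0.008, -0.0, -1.0], [-0.035, -0.999, -0.0]]
ft_force: [-0.3, 0.0, -4.5]
grip_width: 0.0204
```

```bash
python3 - <<'E'
from fit import *
s=Cam("scene");c=Cam("top")
o=env.observe();print(o["position"],o["tool_rot"].round(3).tolist(),o["ft_force"],o["wrist_torque"],o["grip_width"],o["time_s"])
c.crop("t9.png",245,145,350,245,6)
s.crop("s9.png",205,150,360,265,5)
E
```

```text
[ 0.41299264 -0.02836471  0.13081348] [[-0.999, 0.035, -0.008], [0.008, 0.0, -1.0], [-0.035, -0.999, -0.0]] [ 0.83239231  0.44480945 -5.04339413] [ 0.09266097  0.37993848 -0.05186489] 0.020653470423466044 14.3833
```

View pics/t9.png

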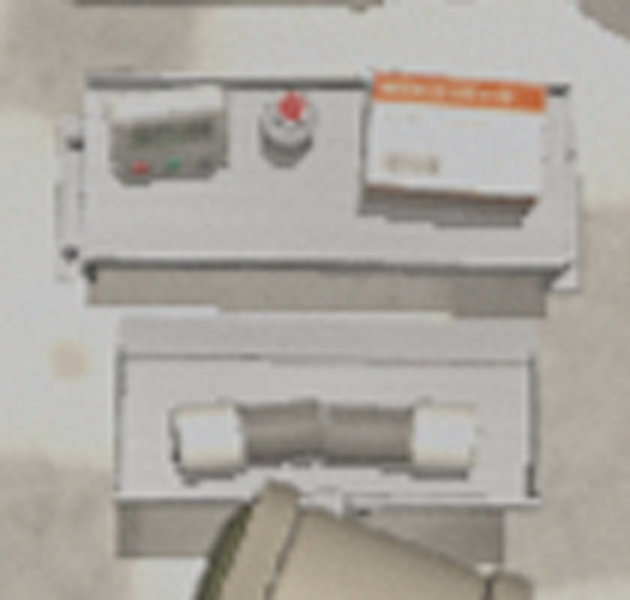

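View pics/s9.png

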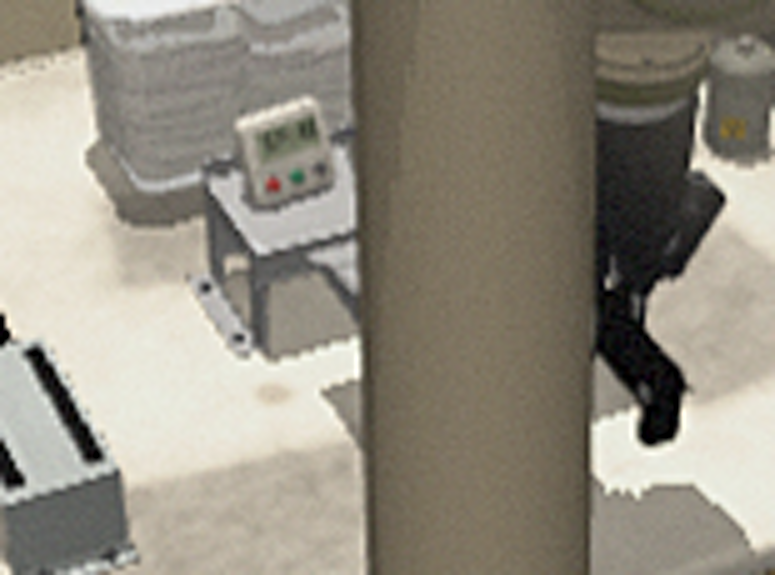

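Call:
carry_out([
  [[1,0,2,0,0,0,0],[1,0,6,0,0,0,0],[1,0,12,0,0,0,0],[1,0,20,0,0,0,0.1],[1,0,30,0,0,0,0.2],[1,0,42,0,0,0,0.3],[1,0,56,0,0,0,0.4],[1,0,71,0,0,0,0.5],[1,0,86,0,0,0,0.6],[1,0,101,0,0,0,0.7],[1,0,116,0,0,0,0.8],[1,0,131,0,0,0,0.9],[1,0,146,0,0,0,1],[1,0,161,0,0,0,1.1],[1,0,176,0,0,0,1.2],[1,0,191,0,0,0,1.3],[1,0,206,0,0,0,1.4],[1,0,221,0,0,0,1.5],[1,0,236,0,0,0,1.6],[1,0,251,0,0,0,1.6]],
])

```text
time_s: 16.05
position: [0.4123, 0.2243, 0.1307]
tool_rot: [[-0.999, 0.034, 0.021], [-0.021, 0.001, -1.0], [-0.034, -0.999, -0.0]]
ft_force: [0.0, 0.0, -5.3]
grip_width: 0.0202
```

Call:
carry_out([
  [[1,0,14,0,0,0,0],[1,1,26,0,0,0,0],[1,3,36,0,0,0,0],[1,6,43,0,0,0,0],[1,9,47,0,0,0,0],[1,12,49,0,0,0,0],[1,15,49.5,0,0,0,0],[1,18,49.5,0,0,0,0],[1,20,49.5,0,0,0,0],[1,20,49.5,0,0,0,0],[1,20,49.5,0,0,0,0]],
])

```text
time_s: 16.97
position: [0.4331, 0.2718, 0.1308]
tool_rot: [[-0.999, 0.035, 0.02], [-0.02, 0.001, -1.0], [-0.035, -0.999, -0.0]]
ft_force: [-0.2, -0.6, -4.5]
grip_width: 0.0201
```

```bash
python3 - <<'E'
from fit import *
s=Cam("scene");c=Cam("top")
o=env.observe();print(o["position"],o["tool_rot"].round(3).tolist(),o["ft_force"],o["wrist_torque"],o["grip_width"],o["time_s"])
P=dict(np.load("poses.npz"));del P["shelf"]
c.crop("t10.png",145,135,265,245,5.4)
s.crop("s10.png",130,170,290,285,5)
E
```

```text
[0.4329658  0.27192754 0.13081275] [[-0.999, 0.035, 0.02], [-0.02, 0.001, -1.0], [-0.035, -0.999, -0.0]] [ 0.05550423 -0.06843168 -4.21021445] [-0.02433432  0.39185701 -0.05206282] 0.020334748277914934 17.0667
```

View pics/t10.png

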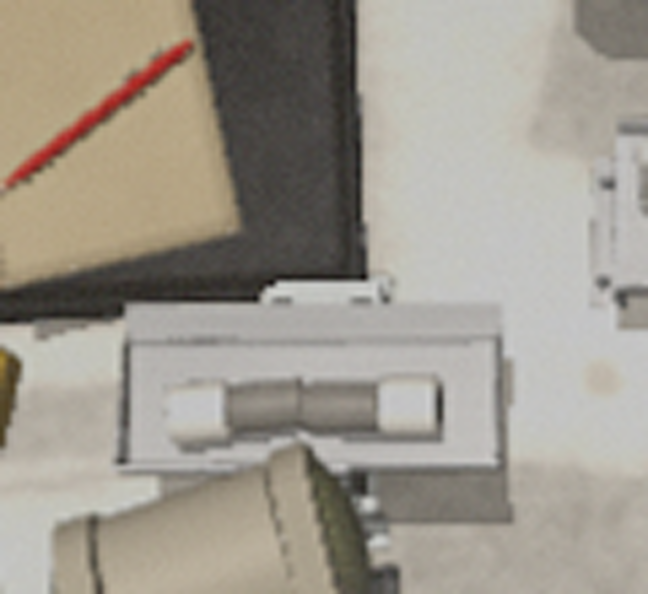

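View pics/s10.png

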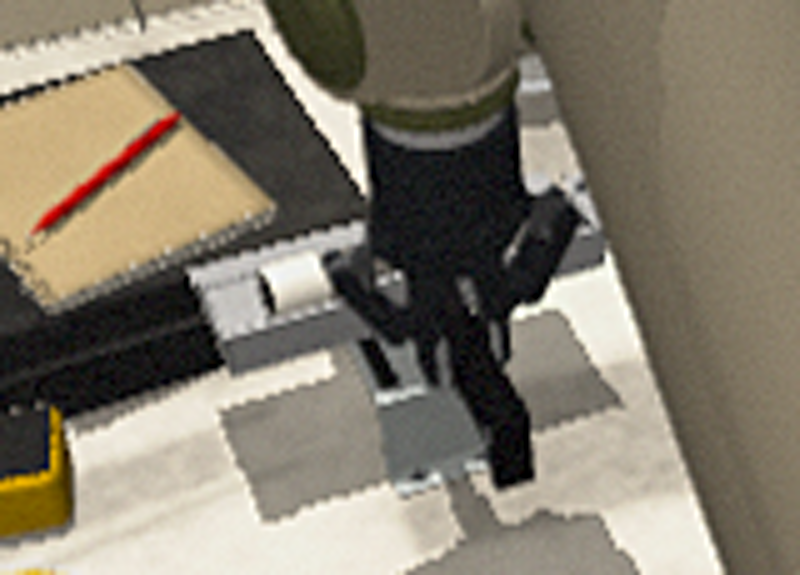

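```bash
python3 - <<'E'
from fit import *
c=Cam("top"); o=env.observe()
R=o["tool_rot"]; S=np.c_[-R[:,0],-R[:,2],-R[:,1]]  # scoop axes x fwd, y left, z up
print(np.linalg.det(S).round(2))
grip=o["position"]+R@[0,.003,0]
loc=np.array([[.05,.11,0],[.05,-.11,0],[-.05,.11,.028],[-.05,-.11,.028]])
uv=full([(125,303),(500,303),(118,466),(502,468)],5.4,145,135)
off=np.array([.12,0,-.0379])
pr=lambda d:c.proj(grip+(loc+off+[d[0],d[1],0])@S.T)
r=least_squares(lambda d:(pr(d)-uv).ravel(),[0,0],x_scale=.01); print("offset in grip mm",(r.x*1000).round(1),(pr(r.x)-uv).round(1).tolist())
o0=grip+S@(off+[r.x[0],r.x[1],0]); print("origin",o0.round(4),"nominal",(grip+S@off).round(4),"yaw",np.degrees(np.arctan2(S[1,0],S[0,0])))
E
```

```text
1.0
offset in grip mm [ 1.7 -5.3] [[0.5, 0.3], [0.7, -0.6], [-0.9, 0.8], [-0.3, -0.6]]
origin [0.556  0.2691 0.0942] nominal [0.5543 0.2744 0.0941] yaw 1.1497792000989595
```

```bash
python3 - <<'E'
from fit import *
c=Cam("top"); o=env.observe()
R=o["tool_rot"]; S=np.c_[-R[:,0],-R[:,2],-R[:,1]]
grip=o["position"]+R@[0,.003,0]
loc=np.array([[.05,.11,0],[.05,-.11,0],[-.05,.11,.028],[-.05,-.11,.028]])
uv=full([(125,303),(500,303),(118,466),(502,468)],5.4,145,135)
def X(d,l):
    Z=cv2.Rodrigues(np.array([0,0,d[2]]))[0]; return grip+((l+[.12+d[0],d[1],-.0379])@Z.T)@S.T
pr=lambda d:c.proj(X(d,loc))
r=least_squares(lambda d:(pr(d)-uv).ravel(),[0,0,0],x_scale=.01); print(r.x,np.degrees(r.x[2]),(pr(r.x)-uv).round(1).tolist()); print(X(r.x,np.zeros((1,3))))
E
```

```text
[ 0.00168779 -0.00455848 -0.00677616] -0.3882451652359886 [[0.6, 0.1], [0.8, -0.3], [-1.0, 0.6], [-0.4, -0.3]]
[[0.55603588 0.26913012 0.0942271 ]]
```

Comparing the fitted scoop pose with the stand, it needs about +1.4 mm in y, +1.5 mm in x and +0.6° yaw. I'll correct that, level it and descend to about 4 mm above the deck.

Call:
carry_out([
  [[1,0.5,0.5,-1,0,0,0.2],[1,1,1,-3,0,0,0.4],[1,1.5,1.4,-6,0,0.1,0.6],[1,1.5,1.4,-9,0,0.3,0.6],[1,1.5,1.4,-12,0,0.6,0.6],[1,1.5,1.4,-15,0,0.9,0.6],[1,1.5,1.4,-18,0,1.2,0.6],[1,1.5,1.4,-20,0,1.5,0.6],[1,1.5,1.4,-22,0,1.8,0.6],[1,1.5,1.4,-24,0,1.9,0.6],[1,1.5,1.4,-25,0,2,0.6],[1,1.5,1.4,-25.5,0,2,0.6],[1,1.5,1.4,-25.5,0,2,0.6],[1,1.5,1.4,-25.5,0,2,0.6]],
])

```text
time_s: 18.33
position: [0.4346, 0.2735, 0.1054]
tool_rot: [[-1.0, 0.0, 0.031], [-0.031, 0.001, -1.0], [-0.0, -1.0, -0.001]]
ft_force: [0.2, 0.6, -3.7]
grip_width: 0.0202
```

```bash
python3 - <<'E'
from fit import *
s=Cam("scene");c=Cam("top")
o=env.observe();print(o["position"],o["tool_rot"].round(3).tolist(),o["ft_force"],o["wrist_torque"],o["grip_width"],o["time_s"])
c.crop("t11.png",155,175,250,235,8)
s.crop("s11.png",130,170,290,285,5)
E
```

```text
[0.4345891  0.27356439 0.10546371] [[-1.0, 0.0, 0.031], [-0.031, 0.001, -1.0], [-0.0, -1.0, -0.001]] [-0.84894456 -0.05080055 -4.23119421] [0.01225575 0.38732304 0.00648292] 0.020149284631940646 18.4333
```

View pics/t11.png

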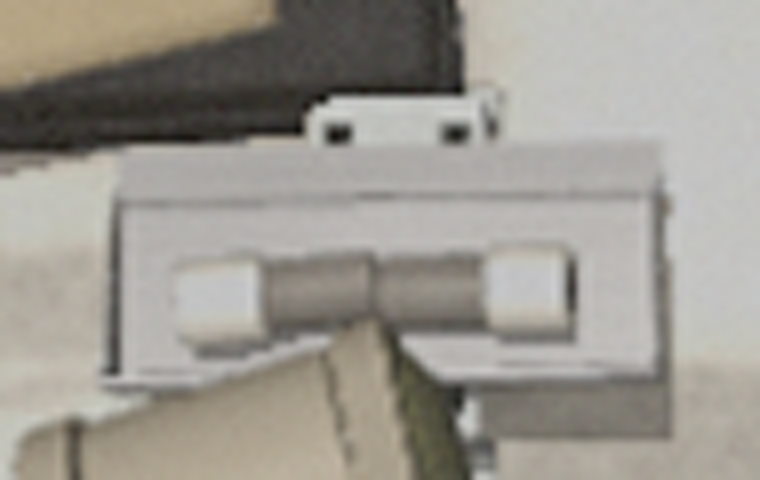

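View pics/s11.png

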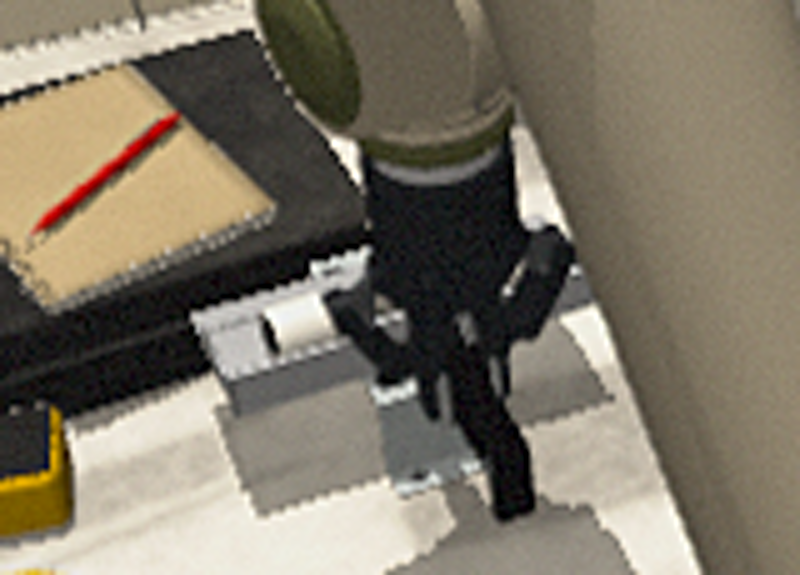

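Pan centre is about column 390 in the crop, against 395 for the deck, so about 1.5 mm to the left. The x centring agrees (268 against 269). I'll trim y and set it down.

Call:
carry_out([
  [[1,0,-0.5,-1,0,0,0],[1,0,-1,-2,0,0,0],[1,0,-1,-3,0,0,0],[1,0,-1,-3.5,0,0,0],[1,0,-1,-4,0,0,0],[1,0,-1,-4.5,0,0,0],[1,0,-1,-4.5,0,0,0]],
])

```text
time_s: 19.02
position: [0.4347, 0.2726, 0.101]
tool_rot: [[-1.0, 0.001, 0.031], [-0.031, 0.001, -1.0], [-0.001, -1.0, -0.001]]
ft_force: [-1.0, -1.1, -1.1]
grip_width: 0.02
```

```bash
python3 - <<'E'
from fit import *
o=env.observe();print(o["position"],o["ft_force"],o["wrist_torque"],o["grip_width"],o["time_s"])
E
```

```text
[0.4346886  0.27257306 0.10098502] [-1.02139928 -1.05423465 -1.11692308] [-0.15609773  0.18064183  0.0182033 ] 0.020003919237533793 19.0167
```

Call:
carry_out([
  [[1,0,0,-0.4,0,0,0],[1,0,0,-0.6,0,0,0],[1,0,0,-0.6,0,0,0],[1,0,0,-0.6,0,0,0]],
], squeeze=60)

```text
time_s: 19.35
position: [0.4346, 0.2726, 0.1006]
tool_rot: [[-1.0, 0.001, 0.031], [-0.031, 0.001, -1.0], [-0.001, -1.0, -0.001]]
ft_force: [-2.6, -0.4, 4.9]
grip_width: 0.0204
```

Call:
carry_out([
  [[0.7,0,0,0,0,0,0],[0.7,0,0,0,0,0,0],[0.65,0,0,0,0,0,0],[0.6,0,0,0,0,0,0],[0.5,0,0,0,0,0,0],[0.4,0,0,0,0,0,0],[0.2,0,0,0,0,0,0],[0,0,0,0,0,0,0],[0,0,0,0,0,0,0],[0,0,0,0,0,0,0],[0,0,0,0,0,0,0],[0,0,0,0,0,0,0]],
], squeeze=20)

```text
time_s: 20.35
position: [0.4345, 0.2725, 0.1002]
tool_rot: [[-1.0, 0.0, 0.031], [-0.031, 0.001, -1.0], [-0.0, -1.0, -0.001]]
ft_force: [0.3, -0.2, -0.1]
grip_width: 0.0852
```

```bash
python3 - <<'E'
from fit import *
s=Cam("scene");c=Cam("top")
o=env.observe();print(o["position"],o["tool_rot"].round(3).tolist(),o["ft_force"],o["wrist_torque"],o["grip_width"],o["time_s"])
c.crop("t12.png",155,175,250,235,8)
s.crop("s12.png",130,170,290,285,5)
E
```

```text
[0.43455377 0.27252339 0.10023259] [[-1.0, -0.0, 0.031], [-0.031, 0.001, -1.0], [-0.0, -1.0, -0.001]] [ 0.15709085  0.26706696 -0.29005713] [0.02007812 0.04289698 0.05022268] 0.08545481993173665 20.45
```

View pics/t12.png

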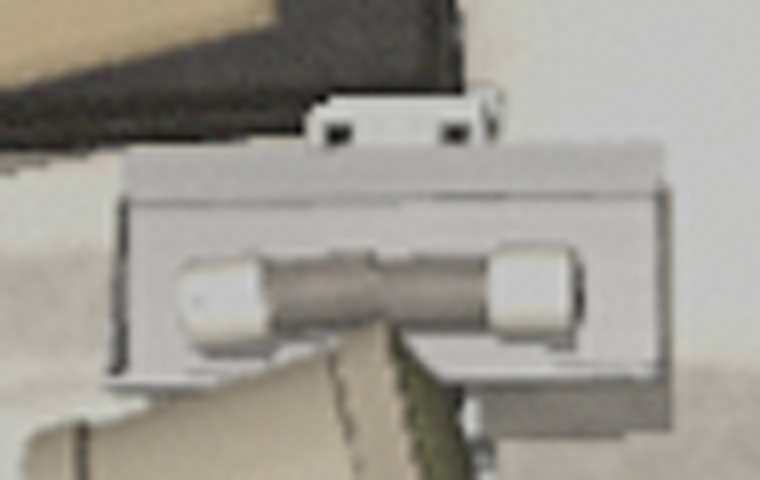

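View pics/s12.png

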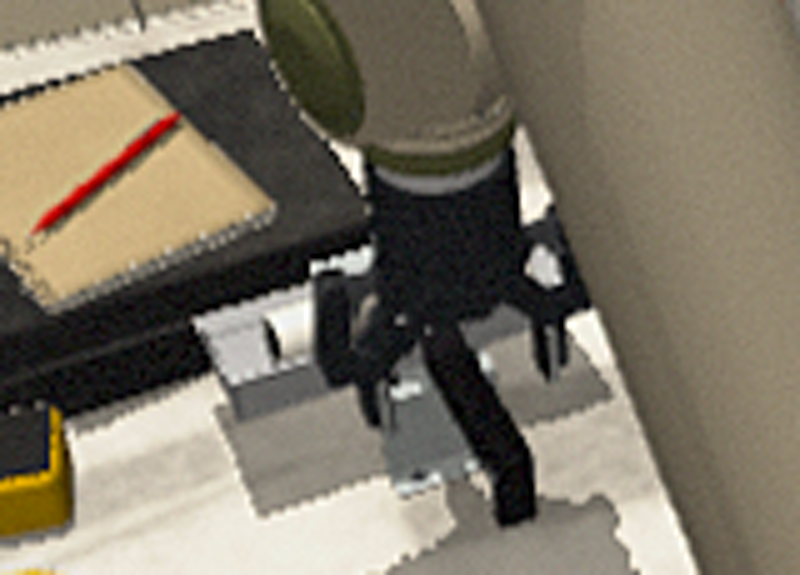

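Released, and the scoop rests on the stand. Next I'll raise the gripper straight up and move it aside for a clear view.

Call:
carry_out([
  [[0,0,0,3,0,0,0],[0,0,0,9,0,0,0],[0,0,0,18,0,0,0],[0,0,0,30,0,0,0],[0,0,0,45,0,0,0],[0,0,0,62,0,0,0],[0,0,0,80,0,0,0],[0,0,0,98,0,0,0],[0,-10,0,115,0,0,0],[0,-25,0,130,0,0,0],[0,-40,-15,140,0,0,0],[0,-50,-35,145,0,0,0],[0,-50,-60,148,0,0,0],[0,-50,-85,148,0,0,0],[0,-50,-110,148,0,0,0],[0,-50,-135,148,0,0,0],[0,-50,-160,148,0,0,0],[0,-50,-180,148,0,0,0],[0,-50,-195,148,0,0,0],[0,-50,-200,148,0,0,0]],
])

```text
time_s: 22.12
position: [0.3845, 0.071, 0.2491]
tool_rot: [[-1.0, 0.001, 0.029], [-0.029, 0.001, -1.0], [-0.001, -1.0, -0.001]]
ft_force: [-0.5, -0.5, -0.5]
grip_width: 0.0855
```

```bash
python3 - <<'E'
from fit import *
s=Cam("scene");c=Cam("top")
o=env.observe();print(o["position"],o["ft_force"],o["time_s"])
c.crop("t13.png",155,170,255,265,6.2)
c.crop("t13f.png",80,110,450,285,2.1)
s.crop("s13.png",130,170,290,285,5)
E
```

```text
[0.38456317 0.0721594  0.24881406] [-0.5704059   0.46876744 -0.23258602] 22.2167
```

View pics/t13.png

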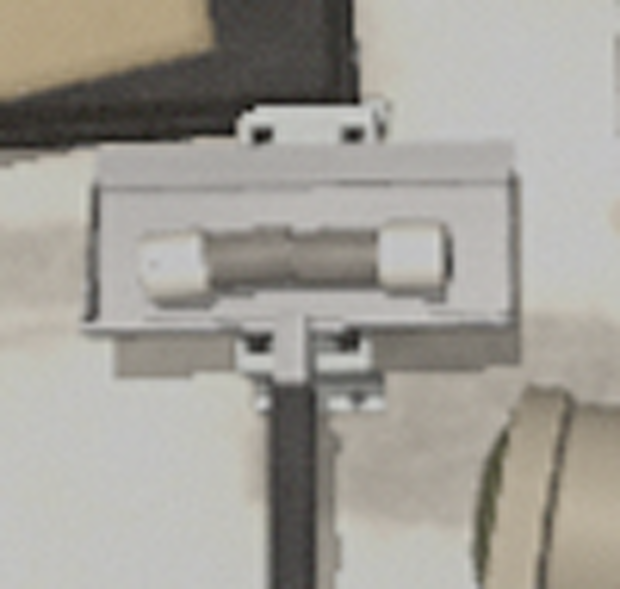

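View pics/t13f.png

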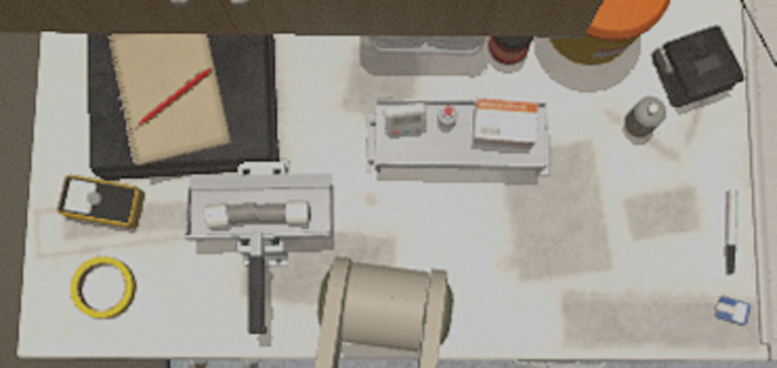

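View pics/s13.png

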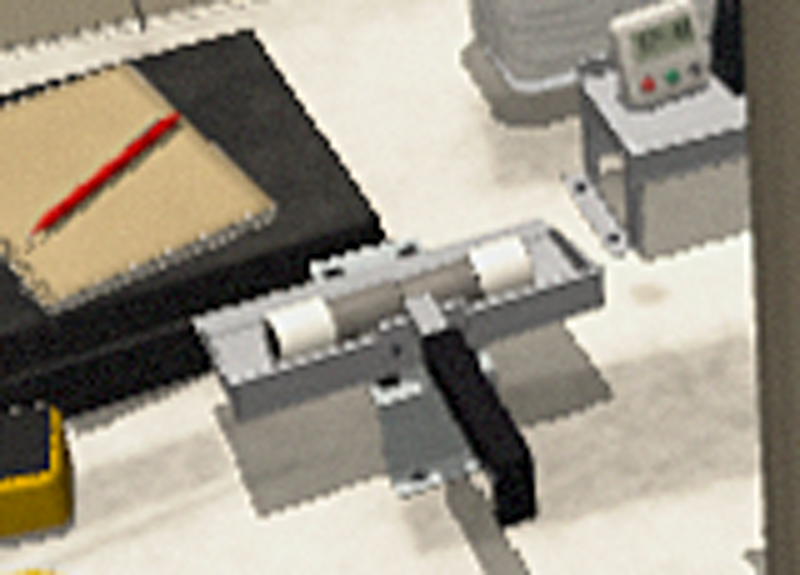

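```bash
python3 - <<'E'
from fit import *
P=dict(np.load("poses.npz"));c=Cam("top");s=Cam("scene")
loc=np.array([[.05,.11,.06],[.05,-.11,.06],[-.05,.11,.088],[-.05,-.11,.088],[-.08,.011,.11],[-.08,-.011,.11]])
uv=full([(97,148),(515,143),(84,332),(519,325),(271,385),(317,385)],6.2,155,170)
p,_=fit(c,loc,uv,[.556,.272,0]);print(p,np.degrees(p[2]),(c.proj(w2(p,loc))-uv).round(1).tolist(),"rel",w2([0,0,-P["stand"][2]],[[*(p[:2]-P["stand"][:2]),0]]))
# level: free z,pitch,roll from both views
loc2=np.array([[-.05,.11,.028],[-.05,-.11,.028],[-.195,-.011,.05],[-.195,.011,.05],[.05,.11,0]])
us=full([(237,385),(603,268),(533,470),(498,478),(197,322)],5,130,170)
L=loc.copy();L[:,2]-=.06
def X(q,l): return l@cv2.Rodrigues(q[3:])[0].T+q[:3]
f=lambda q:np.r_[(c.proj(X(q,L))-uv).ravel(),(s.proj(X(q,loc2))-us).ravel()]
r=least_squares(f,np.r_[p[0],p[1],.06,0,0,p[2]],x_scale=.05,loss="soft_l1");print("6dof",r.x[:3].round(4),np.degrees(r.x[3:]).round(2),np.abs(r.fun).max())
E
```

```text
[0.55451017 0.26992859 0.02786261] 1.5964097425632557 [[0.3, 0.4], [0.8, -0.2], [-0.2, 0.3], [-0.3, -0.1], [-0.1, -0.2], [-0.3, -0.3]] rel [[-0.00161813 -0.00152945  0.        ]]
6dof [0.5559 0.2711 0.0621] [-1.02 -1.93  1.  ] 1.4065470408143597
```

The scoop is centred to about 2 mm, and the bystanders haven't moved. Handing in.

```bash
python3 - <<'E'
from rig import env
print(env.close_job()); print(env.observe()["time_s"])
E
```

```text
the job is handed in; nothing more can be done
None
the job is handed in; nothing more can be done
```

The loaded scoop is on the raised stand with both shields in its pan, and I handed the job in at about 22 s of the 64 s allowed. I gripped the scoop by its handle, slid it under the shelf lip and drew the shields out. I then carried it across slightly mouth-up, levelled it, set it down and moved the gripper clear. The gripper never touched the shields.

**Last checks**
- **Shields:** Both the top and scene pictures show both shields in the pan, behind the mouth's crest.
- **Centring:** The top-view fit puts the scoop about 2 mm from the stand's centre in x and y, and within 0.5° in yaw.
- **Surroundings:** The shelf and its load, the survey meter, tape, dosimeter and lead pig look unmoved. That is by eye from the final top picture, not measured.
- **Forces:** The highest reading I saw was about 15 N at the wrist, with the scoop lowered onto the worktop; pushing under the shields read about 12 N. Forces were only sampled at the end of each move.

**Where the checks disagreed**
- **Level:** A rough fit of the scoop's full pose from both cameras gave 1–2° of tilt and 2 mm of extra height. The tool height at contact matched a flat seat on the 60 mm deck, so I put the tilt down to the coarse picture resolution.
- **Grip offset:** The cameras saw the scoop 3–5 mm sideways of where the tool position put it. I placed it by the cameras.

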